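# Show the residual-current switch to the inspection camera

## Robot

A 6-joint arm with a two-finger parallel gripper is mounted at the origin on the work surface. World frame = base frame: x ahead of the robot, y to its left, z up, the work surface at z = 0. Lengths are in m, angles in rad, forces in N, time in s.
With the tool pointing down it reaches from about 0.35 to 0.875 m from the base axis. Payload 4.2 kg.
Tool frame: the origin (TCP) lies midway between the tips of the shut fingers; the grasp point (between the pads) lies 19 mm behind it; z points along the fingers, y is the line along which they close (so a half turn about z gives the same grasp; the last joint's range is limited). The gripper opens to 85 mm and grips with 20 to 120 N. Pads are 22 mm wide; open, the fingers measure 114 mm over their backs; the gripper's body (76 mm by 85 mm) begins 54 mm behind the grasp point. The pads swing forward as they close: fully open they stand 13 mm farther back than shut.
Start: joints at [-0.988, 0.385, 0.008, 0, -1.194, -0.259], TCP at [0.199, -0.592, 0.231] pointing down, gripper open.
Joint ranges: [-3.14, 3.14], [-1.21, 2.06], [-1.07, 1.41], [-3.16, 2.05], [-2.99, -0.16], [-3.1, 3.1]. Speed limits (rad/s): [2.79, 2.79, 3.14, 3.14, 3.14, 3.14].

## Interface

Orientations are given as [roll, pitch, yaw] about the fixed x, y, z axes, in that order (R = Rz(yaw) Ry(pitch) Rx(roll)).
In Python, from workcell import read_state, camera, calibration, finish_job, spot_in, silhouettes, spot_point gives the robot as it stands. The module is installed in compiled form; this text tells all that it offers.
- The arm moves only by the shell command python3 -m inch 'ROWS' [FORCE]. ROWS is JSON, a list of rows, each a list of 7 numbers: the turn, a rotation vector about the world's x, y, z in degrees, then the shift along the world's x, y, z in m, then the gripper command: -1 is fully open, 1 is shut, values between are in proportion. A call has exactly 5 rows; each row shifts and turns the commanded pose from where the row before left it; what a row does not reach is not made up. A row lasts 1/12 s, in which the tool goes at most 41.7 mm and 7.16 degrees, less where a joint would pass 70% of its speed; a pose out of reach is approached as far as the arm can. A call is refused whole if a number of a shift passes 0.0417 or a number of a turn 7.16, either way. A call with a gripper value outside its range is refused whole. The fingers move at their own pace and stop on an object; FORCE is the grip in N (left out, the last holds). Time passes only in rows, so rows that do not move let the fingers close, or fill a call up. It gives the time, the measured TCP pose, the force, the opening and the grip force at its end, in the units of the state.
- read_state(): the state, without advancing time (a new reading comes with each control period).
- camera(name): name is "side" or "top"; returns the picture (384x512x3 uint8, red, green, blue); there is no depth.
- calibration(name): a dict with "mtx" (3x3 intrinsics, pixels), "k1" (the pictures are not rectified: a ray, as slopes to the right and down, at radius r is drawn at 1 + k1 r^2 times it, then the intrinsics apply), "rvec" (rotation vector, rad) and "tvec" (3), from world to camera coordinates, as OpenCV has them. Camera axes: x right, y down, z forward; pixel columns grow to the right and rows downward; lengths in m; the calibration is good to about 2 mm. A picture is of the moment at which its call begins. calibration takes no time and is no camera call.
- finish_job(): hands the job in; it is judged then, once.
Trained networks look in the newest picture that a camera, given by its name, has taken for a name from the list of things; names that differ only in an ending like _2 or _b are one class to them, and where a whole thing is asked for, a point or a joint stands for the part that bears it (a point fixed in the world has none). Each returns a list of dicts, best first, with "confidence" (0 to 1); they miss things now and then, are a little off and sometimes report something else, mostly with a low value. They report only what shows in the picture. A call takes as long as a camera call. They do not tell look-alikes from the thing itself.
- spot_in(camera, name): "uv" ([column, row] in pixels, amid what is visible of it).
- silhouettes(camera, name): "mask" (384x512 bool, what is visible of it) and "uv" ([column, row] in pixels, amid what is visible of it).
- spot_point(camera, name): "uv" ([column, row] in pixels: a listed point, or the origin of a listed thing).
The state is a dict: "clock": time; "joint_pos": joint angles; "joint_velocities": joint speeds; "tau": joint torques, N m; "eef_pos": TCP position; "tcp_rot": TCP orientation; "ft_force": force on the tool from outside, world axes, zero at the start; "torque": the same for the moment, N m; "grip_width": finger opening in m; "grip_force": force on a finger pad.
Only numpy, scipy, OpenCV 4.12 (cv2) and the standard library are available. Lean on these libraries where they do the work, as an engineer would, in place of code of your own. Each camera call takes 0.05 s, during which the arm holds its last target. There are 200 camera calls.

## Task

Pull the residual-current switch (blue toggle, small yellow test button) straight up out of the row on the table and hold it in the air before the inspection camera: centre of its yellow rating plate on the lens axis, 12 cm from the lens, the plate squarely facing the lens, toggle side uppermost and the plate's long edges level in the picture. Finish while still holding it there, still and touching nothing but your fingers; leave the other two modules seated and do not knock the camera or anything else about.

Things in the scene. Friction and masses are not known exactly. Their poses are not given: they have to be found in the camera images.
- row: fixed grey plate 170 x 380 x 6 mm with a steel hat rail (35 mm wide, top 16 mm above the table) along its y; three loose modules sit on the rail about 90 mm apart in any order, a blank 18 mm module is fixed at each end; low brass terminal bars (19 mm high) along both long sides; origin under its centre, z up
- rcd: the residual-current switch, loose, about 200 g: white body 85 (its x) x 36 (y, along the rail) x 44 mm high; above it a grey nose 45 (x) x 36 (y) up to z = 68 mm with a blue toggle up to z = 76 and a yellow test button at x = +15. Origin: centre of its underside, 10 mm above the table when seated; z to the toggle side. A groove (6 mm deep) below sits loosely on the rail: it lifts straight off
- plate (a point): centre of the yellow rating plate (60 mm along x, 26 mm high, black bars) on the -y face of the switch, at x = 0, y = -18, z = 25 mm of rcd; axes as rcd, -y points out of the plate. While seated the plate faces roughly to the robot's right
- rear_side (a point): the point right behind the plate on the +y face of the switch (x = 0, y = 18, z = 25 mm of rcd)
- grip (a point): centre of the grey nose, x = 0, y = 0, z = 56 mm of rcd, the place to grip from above, across its 45 mm (along x, fingers over the white shoulders at z = 44 mm); axes as rcd
- camera: fixed stand of the inspection camera: black foot 120 mm across and 14 mm high, aluminium post 18 mm thick and 372 mm high (a short arm joins it to the back of the head), both centred at x = +30 mm of this frame; origin on the table, z up; the camera looks towards its -x
- lens (a point): centre of the lens front of the black camera head (62 x 56 x 46 mm). It always looks 30 degrees below level; its height on the post differs (lens 240 to 300 mm above the table), and it is stiff. Axes: +x points back and up through the head (the view goes along -x), y level, z up in the picture, leaning 30 degrees over the view
- focus (a point): the point on the lens axis 120 mm before the lens (its x = -120 mm), where the plate's centre belongs; axes as lens: the switch's -y must point along this +x, its z along this z, its x along this y
- breaker: the other double breaker, same shape and size as rcd but black toggle, white plate and no test button; axes and origin as rcd
- surge: surge arrester module, same shape as rcd but red toggle, white plate, green flag; axes and origin as rcd
- screwdriver: red-handled screwdriver 190 mm long lying on the table; origin under its middle, x from handle to tip
- mug: blue mug, 80 mm across, 92 mm high, handle at its y; origin under its centre
- key_bowl: terracotta bowl, 120 mm across, 45 mm high; origin under its centre
- tape: black tape roll lying flat, 90 mm across, 19 mm high; origin under its centre
Not all that is in view belongs to the job. What is shaped like the rcd but purple is not meant.

How it is judged:
On the way:
1. the switch is lifted clear of the rail, in the fingers (height (world z) of rcd above 0.06 m and contact force between the fingers and rcd above 1 N and contact force between rcd and row below 0.1 N), for 0.2 s.
At the end, for the whole second after the job is handed in: Switch held still by the fingers alone, over 80 mm up, plate centre within 15 mm of the lens axis each way and 100 to 140 mm from the lens, facing it and upright in the picture within 10 degrees; other modules within 10 mm, other things within 30 mm of their start (x of plate in the frame of focus between -0.02 and 0.02 m and y of plate in the frame of focus between -0.015 and 0.015 m and z of plate in the frame of focus between -0.015 and 0.015 m and angle between the y axis of rcd and the x axis of focus, either way round below 0.175 rad and angle between the z axis of rcd and the z axis of focus, either way round below 0.175 rad and x of rear_side in the frame of focus below -0.012 m and angle between rcd's own z axis and vertical below 1 rad and height (world z) of rcd above 0.08 m and contact force between the fingers and rcd above 1 N and not (contact force between rcd and row above 0.1 N or contact force between rcd and camera above 0.1 N or contact force between rcd and breaker above 0.1 N or contact force between rcd and surge above 0.1 N or contact force between rcd and mug above 0.1 N or contact force between rcd and screwdriver above 0.1 N or contact force between rcd and key_bowl above 0.1 N or contact force between rcd and tape above 0.1 N) and linear speed of rcd below 0.02 m/s and angular speed of rcd below 0.1 rad/s and distance of each of breaker, surge from where it was at the start of the episode below 0.01 m and angle between each of breaker, surge's own z axis and vertical below 0.12 rad and distance of each of screwdriver, mug, key_bowl, tape from where it was at the start of the episode below 0.03 m); the arm keeps its last pose, push and grip.
It fails at once if another module is moved more than 10 mm (distance of any of breaker, surge from where it was at the start of the episode above 0.01 m).
It fails at once if a bystander is moved more than 30 mm (distance of any of screwdriver, mug, key_bowl, tape from where it was at the start of the episode above 0.03 m).
It fails at once if the camera is knocked (more than 5 N) or its lens shifted more than 5 mm (distance of lens from where it was at the start of the episode above 0.005 m or contact force between any of the arm, the fingers, rcd and camera above 5 N).
It also fails if it takes over 38 s, if anything falls off the work surface, if the arm or the gripper's body presses on something with over 40 N, if the wrist force passes 120 N, or if a joint passes its speed limit or range.

## Working session

There is one attempt and no reset: what is moved stays moved. The work goes in short steps, Python scripts to look and compute and a shell command to move; the robot and the scene stay as the last step left them, time stands still between calls to the robot, and variables do not carry over. Pictures are saved under pics/ and viewed, at most 10 in all, crops included, and the job is handed in when it is done.

```bash
mkdir -p pics; cat > h.py <<'E'
import numpy as np, cv2
from workcell import *
from scipy.spatial.transform import Rotation as R
def ray(cam,uv):
    c=calibration(cam); K=np.array(c["mtx"],float)
    d=np.array([(uv[0]-K[0,2])/K[0,0],(uv[1]-K[1,2])/K[1,1]]); u=d.copy()
    for _ in range(20): u=d/(1+c["k1"]*(u@u))
    M=cv2.Rodrigues(np.array(c["rvec"],float))[0]; t=np.array(c["tvec"],float).ravel()
    v=M.T@np.array([u[0],u[1],1]); return -M.T@t, v/np.linalg.norm(v)
def tri(uvs,uvt):
    (a,d),(b,e)=ray("side",uvs),ray("top",uvt)
    s=np.linalg.lstsq(np.c_[d,-e],b-a,rcond=None)[0]
    p,q=a+s[0]*d,b+s[1]*e; return (p+q)/2,np.linalg.norm(p-q)
def onz(cam,uv,z):
    o,d=ray(cam,uv); return o+d*(z-o[2])/d[2]
def proj(cam,P):
    c=calibration(cam); M=cv2.Rodrigues(np.array(c["rvec"],float))[0]
    p=np.atleast_2d(P)@M.T+np.array(c["tvec"],float).ravel(); s=p[:,:2]/p[:,2:]
    s=s*(1+c["k1"]*(s**2).sum(1,keepdims=True)); K=np.array(c["mtx"],float)
    return s*[K[0,0],K[1,1]]+K[:2,2]
E
python3 - <<'E'
from h import *
ims=[]
for c in("side","top"):
    im=camera(c); ims.append(im); cv2.imwrite(f"pics/{c}0.png",im[...,::-1]); print(c,ray(c,(256,192)))
    for n in("rcd","breaker","surge","plate","grip","lens","focus","camera","row"):
        print(n,[(np.round(x["uv"],1).tolist(),round(x["confidence"],2)) for x in spot_point(c,n)][:4])
print(read_state())
E
```

```text
side (array([0.40955195, 0.73330316, 1.02118055]), array([ 0.11862275, -0.64829107, -0.7520953 ]))
rcd [([240.9, 363.8], 0.96), ([224.0, 282.6], 0.88), ([170.8, 236.2], 0.7), ([314.4, 186.6], 0.31)]
breaker [([249.2, 240.8], 0.77)]
surge [([242.3, 259.2], 0.75)]
plate [([230.7, 366.6], 0.97), ([228.4, 277.7], 0.93), ([169.4, 229.9], 0.78)]
grip [([235.1, 354.5], 0.75), ([224.5, 273.4], 0.58), ([169.8, 227.2], 0.58)]
lens [([244.9, 127.3], 0.57)]
focus []
camera [([235.9, 162.1], 0.76)]
row [([240.1, 261.4], 0.7), ([224.3, 283.6], 0.51), ([268.9, 131.7], 0.29)]
top (array([ 0.32517906, -0.03664762,  1.38719392]), array([ 0.18000631,  0.02867583, -0.98324739]))
rcd [([129.1, 215.1], 0.89), ([224.6, 130.8], 0.88), ([187.4, 192.8], 0.72)]
breaker [([235.9, 201.1], 0.89)]
surge [([212.2, 197.1], 0.9), ([186.2, 192.7], 0.3), ([191.4, 187.1], 0.25)]
plate [([190.0, 189.7], 0.88), ([229.8, 121.8], 0.67), ([118.1, 212.0], 0.59), ([180.5, 190.3], 0.44)]
grip [([120.5, 212.5], 0.8), ([184.0, 191.3], 0.77), ([332.9, 154.2], 0.74), ([224.4, 125.3], 0.7)]
lens [([332.3, 154.4], 0.96), ([210.8, 195.4], 0.34)]
focus []
camera [([339.7, 161.3], 0.73)]
row []
{'clock': 1.0, 'joint_pos': array([-9.88436095e-01,  3.84699313e-01,  7.92300062e-03,  9.66931137e-06,
       -1.19397622e+00, -2.58616245e-01]), 'joint_velocities': array([-8.72677680e-04, -8.45417027e-04,  2.18053923e-05, -6.67383060e-06,
       -4.18653696e-05, -4.10267096e-04]), 'tau': array([ 9.08249331e-05, -3.92099297e+01,  1.88620967e+01,  4.19061586e+00,
       -2.52720192e-04,  1.23622516e-05]), 'eef_pos': array([ 0.19885851, -0.59251762,  0.23132295]), 'tcp_rot': array([-3.14154802e+00,  2.50777103e-06, -2.81784511e+00]), 'ft_force': array([-0.07064407, -0.29919547,  0.15445802]), 'torque': array([ 0.03295704, -0.00543687,  0.02249217]), 'grip_force': 0.0, 'grip_width': 0.08560959092519883}
```

View pics/side0.png

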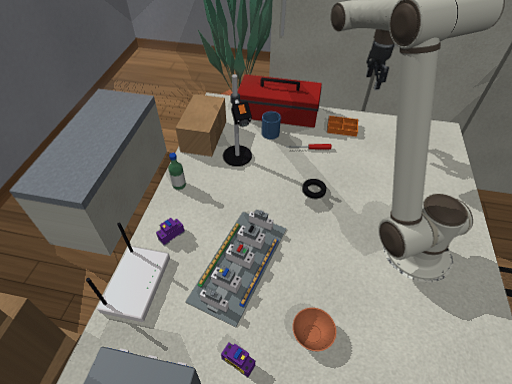

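View pics/top0.png

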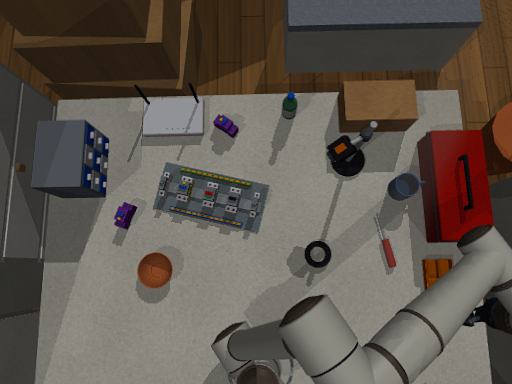

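Look-alikes: side (240,358) is purple, side (169,230) is purple, and side (226,272) / top (186,189) is in the row, white with a blue toggle. Surge is at side (240,249) (red) and breaker at (250,232) (black). My choice is the one in the row at (226,272). I'll check it in a close crop.

```bash
python3 - <<'E'
from h import *
s=cv2.imread("pics/side0.png"); t=cv2.imread("pics/top0.png")
a=cv2.resize(s[205:325,180:295],None,fx=4.5,fy=4.5,interpolation=cv2.INTER_CUBIC)[:540,:400*2]
b=cv2.resize(t[155:235,150:275],None,fx=3,fy=3,interpolation=cv2.INTER_CUBIC)
a=cv2.resize(s[205:325,180:295],(380,396),interpolation=cv2.INTER_CUBIC)
b=cv2.resize(t[155:235,150:275],(420,269),interpolation=cv2.INTER_CUBIC)
o=np.zeros((396,800,3),np.uint8); o[:,:380]=a; o[:269,380:]=b
cv2.imwrite("pics/crop.png",o)
s=camera("side");t=camera("top")
print("plate",tri((228.4,277.7),(190-0,189.7)),tri((228.4,277.7),(180.5,190.3)))
print("grip",tri((224.5,273.4),(184,191.3)))
print("lens",tri((244.9,127.3),(332.3,154.4)),"cam",tri((235.9,162.1),(339.7,161.3)))
print("cam z0",onz("side",(235.9,162.1),0),onz("top",(339.7,161.3),0))
print("rcd",tri((224,282.6),(187.4,192.8)),"br",tri((249.2,240.8),(235.9,201.1)),"su",tri((242.3,259.2),(212.2,197.1)))
for c in("side","top"):
    for n in("camera","row","rcd","lens","mug","key_bowl","tape","screwdriver","breaker","surge"):
        for m in silhouettes(c,n)[:3]:
            ys,xs=np.where(m["mask"]); r=cv2.minAreaRect(np.c_[xs,ys].astype(np.float32))
            print(c,n,round(m["confidence"],2),np.round(m["uv"],1),len(xs),np.round(cv2.boxPoints(r)).astype(int).tolist() if n in("row","camera","lens") else "")
E
```

```text
plate (array([0.58455373, 0.23312756, 0.02361508]), np.float64(0.005611178112969039)) (array([0.57547293, 0.25624886, 0.0694753 ]), np.float64(0.003310967555822273))
grip (array([0.58134222, 0.24500901, 0.06755564]), np.float64(0.014702688829950381))
lens (array([ 0.63706275, -0.23083098,  0.23598328]), np.float64(0.01516172529671899)) cam (array([ 0.68565672, -0.29736631, -0.0074004 ]), np.float64(0.0014096213750940524))
cam z0 [ 0.6829459  -0.28978364  0.        ] [ 0.68446801 -0.29600817  0.        ]
rcd (array([0.58646694, 0.24538014, 0.00846135]), np.float64(0.013911953789357594)) br (array([0.54898561, 0.07474016, 0.00136163]), np.float64(0.0023328863552686614)) su (array([0.55830389, 0.15643244, 0.01533167]), np.float64(0.005740950846561573))
side camera 0.75 [233.6 126.6] 1151 [[223, 75], [251, 75], [251, 166], [223, 166]]
side row 0.62 [239.7 275.4] 4355 [[185, 302], [239, 198], [289, 224], [235, 328]]
side rcd 0.8 [224.3 277.6] 503 
side rcd 0.73 [170.  228.9] 461 
side rcd 0.67 [237.9 362.2] 715 
side lens 0.92 [238.4 115.6] 476 [[227, 96], [245, 92], [253, 124], [235, 129
[... 335 characters left out ...]

side surge 0.9 [242.6 256. ] 542 
top camera 0.93 [348.5 150.6] 1293 [[323, 146], [374, 120], [392, 155], [340, 181]]
top row 0.69 [232.4 199.9] 309 [[224, 211], [230, 186], [242, 189], [236, 214]]
top row 0.62 [219.2 199.4] 4089 [[153, 208], [163, 161], [269, 184], [259, 232]]
top rcd 0.7 [125.8 215.3] 371 
top rcd 0.65 [226.9 127.4] 296 
top rcd 0.55 [182.4 190.2] 377 
top lens 0.83 [344.4 143.4] 658 [[323, 149], [363, 121], [375, 138], [335, 166]]
top mug 0.61 [404.4 183.4] 701 
top key_bowl 0.65 [155.4 269.9] 975 
top tape 0.64 [324.2 256.1] 375 
top screwdriver 0.49 [383.8 250.3] 283 
top breaker 0.74 [233.1 199.3] 305 
top surge 0.62 [212.1 196.7] 336 
top surge 0.39 [232.1 197.5] 274
```

View pics/crop.png

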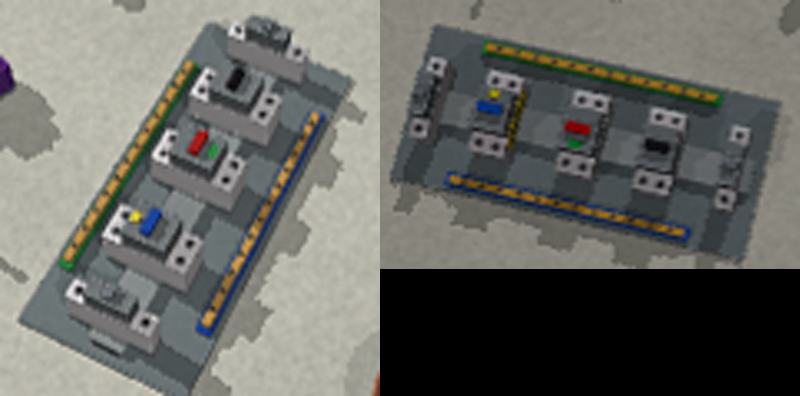

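The crop confirms it: blue toggle, yellow test button and a yellow plate edge facing the robot's right. Next: module poses from toggles and rail corners, and a close look at the camera head.

```bash
python3 - <<'E'
from h import *
s=cv2.imread("pics/side0.png"); t=cv2.imread("pics/top0.png")
o=np.zeros((560,800,3),np.uint8)
a=cv2.resize(s[70:175,210:270],(320,560),interpolation=cv2.INTER_CUBIC)
b=cv2.resize(t[110:185,318:398],(480,450),interpolation=cv2.INTER_CUBIC)
o[:,:320]=a;o[:450,320:]=b; cv2.imwrite("pics/cam.png",o)
S=lambda x,y:(180+x/3.304,205+y/3.3); T=lambda x,y:(150+(x-380)/3.36,155+y/3.36)
for n,p,q in(("blue",(150,221),(490,107)),("red",(199,143),(577,128)),("black",(235,80),(657,147)),("yellow",(135,217),(494,94))):
    print(n,tri(S(*p),T(*q)), onz("top",T(*q),.086 if n!="yellow" else .08)[:2],onz("side",S(*p),.086 if n!="yellow" else .08)[:2])
c1=np.array([onz("top",T(*q),.006) for q in((437,25),(780,103),(744,262),(392,183))])
c2=np.array([onz("side",S(*q),.006) for q in((20,322),(213,23),(357,78),(190,396))])
for c in(c1,c2): print(np.round(c[:,:2],3).tolist(),c.mean(0)); print([np.degrees(np.arctan2(*(c[j]-c[i])[1::-1])) .round(1) for i,j in((0,1),(3,2),(0,3),(1,2))],[np.linalg.norm(c[j]-c[i]).round(3) for i,j in((0,1),(3,2),(0,3),(1,2))])
E
```

```text
blue (array([0.58563751, 0.24632283, 0.08147839]), np.float64(0.0016510110853494788)) [0.58557437 0.24536225] [0.5839547 0.2487629]
red (array([0.56187436, 0.15902782, 0.08207215]), np.float64(0.0031216407008913647)) [0.5627432  0.15843547] [0.55966395 0.16164071]
black (array([0.54303527, 0.08002889, 0.07863004]), np.float64(0.0009111155797721824)) [0.5422673 0.0793636] [0.54153542 0.08520224]
yellow (array([0.59995834, 0.24339114, 0.07783496]), np.float64(0.0008375464973221557)) [0.59993118 0.24294136] [0.59909519 0.24456453]
[[0.692, 0.322], [0.6, -0.043], [0.435, -0.002], [0.523, 0.364]] [0.5623032  0.16021146 0.006     ]
[np.float64(-104.2), np.float64(-103.5), np.float64(166.0), np.float64(166.3)] [np.float64(0.376), np.float64(0.377), np.float64(0.175), np.float64(0.17)]
[[0.688, 0.329], [0.592, -0.039], [0.428, 0.001], [0.523, 0.363]] [0.55776294 0.16332588 0.006     ]
[np.float64(-104.6), np.float64(-104.7), np.float64(168.5), np.float64(166.1)] [np.float64(0.381), np.float64(0.374), np.float64(0.168), np.float64(0.168)]
```

View pics/cam.png

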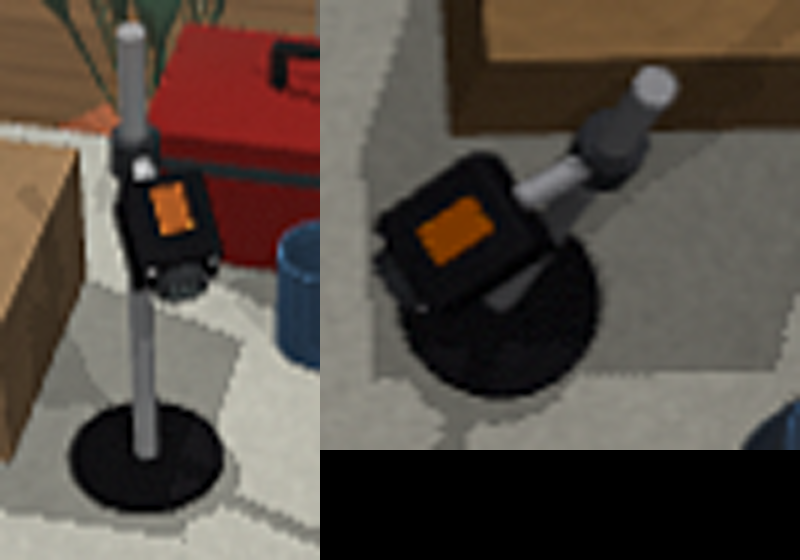

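The picture shows the camera head with its orange marker: side about (242,109), top about (341,148). The post top is at side (235,76) and top (374,124), and the foot centre at side (238,156) and top (348,160).

```bash
python3 - <<'E'
from h import *
S=lambda x,y:(210+x/5.333,70+y/5.333); T=lambda x,y:(318+(x-320)/6,110+y/6)
print("foot",onz("side",S(147,458),.014),onz("top",T(501,298),.014)," posttop",tri(S(131,32),T(657,87)),onz("top",T(657,87),.372),onz("side",S(131,32),.372))
C=[tri(S(*p),T(*q)) for p,q in(((196,225),(432,266)),((160,236),(415,237)),((186,180),(495,225)),((150,187),(478,195)))]
for c in C: print(np.round(c[0],4),round(c[1],4))
P=np.array([c[0] for c in C]); c=P.mean(0); back=(P[2]+P[3]-P[0]-P[1])/2; lat=(P[0]+P[2]-P[1]-P[3])/2
print("centre",c,"back",back,np.linalg.norm(back),np.degrees(np.arctan2(back[1],back[0])),"lat",lat,np.degrees(np.arctan2(lat[1],lat[0])))
print("lens",tri(S(182,282),T(395,268)))
L=[]
for i in range(4):
    r={}
    for c_ in("side","top"):
        camera(c_); r[c_]=[x["uv"] for x in spot_point(c_,"lens")][:1]
    if r["side"] and r["top"]: print(np.round(r["side"],1),np.round(r["top"],1),tri(r["side"][0],r["top"][0]))
E
```

```text
foot [ 0.68096952 -0.31285135  0.014     ] [ 0.68616913 -0.32352152  0.014     ]  posttop (array([ 0.68589272, -0.32370643,  0.3708905 ]), np.float64(0.0029740283903125957)) [ 0.68707405 -0.32345986  0.372     ] [ 0.68381536 -0.32119135  0.372     ]
[ 0.6254 -0.2329  0.2976] 0.0045
[ 0.6449 -0.2273  0.2892] 0.0008
[ 0.6393 -0.2607  0.3106] 0.0076
[ 0.6586 -0.2549  0.3054] 0.0018
centre [ 0.64202738 -0.2439464   0.3007137 ] back [ 0.01379525 -0.02770998  0.01462273] 0.03423414201939764 -63.5338492608308 lat [-0.01939152 -0.00575118  0.00677288] -163.48056891954167
lens (array([ 0.63359157, -0.22156723,  0.26097666]), np.float64(0.0071424880385620275))
[[243.4 127.2]] [[329.  153.4]] (array([ 0.63899468, -0.21997781,  0.24416225]), np.float64(0.013331233291599315))
[[244.4 126.4]] [[330.4 153. ]] (array([ 0.63794996, -0.22382009,  0.2455683 ]), np.float64(0.01676138560364685))
[[245.7 129.2]] [[331.2 155.1]] (array([ 0.6350356 , -0.22827071,  0.23059294]), np.float64(0.01793127108035699))
[[245.3 126.4]] [[331.5 153. ]] (array([ 0.63691793, -0.22725798,  0.24371272]), np.float64(0.019622246281218645))
```

```bash
cat > fit.py <<'E'
from h import *
from scipy.optimize import least_squares
S=lambda x,y:(210+x/5.333,70+y/5.333); T=lambda x,y:(318+(x-320)/6,110+y/6)
s=np.array([S(*p) for p in((196,225),(160,236),(186,180),(150,187))]); t=np.array([T(*p) for p in((432,266),(415,237),(495,225),(478,195))])
sp,tp=S(131,32),T(657,87)
def axes(yaw):
    d=np.array([np.cos(yaw),np.sin(yaw),0]); z=np.array([0,0,1.]); return np.c_[np.cos(np.pi/6)*d+.5*z, np.cross(z,d), -.5*d+np.cos(np.pi/6)*z]
def f(p):
    yaw,D,h,a,b,px,py=p; A=axes(yaw); c=np.array([px,py,0])-D*np.array([np.cos(yaw),np.sin(yaw),0])+[0,0,h]
    q=np.array([c+A@[sx*a,sy*b,0] for sx,sy in((-1,-1),(-1,1),(1,-1),(1,1))])
    return q,c,A
def res(p):
    q,c,A=f(p); P=[p[5],p[6],.372]
    return np.r_[(proj("side",q)-s).ravel(),(proj("top",q)-t).ravel(),2*(proj("side",P)-sp).ravel(),2*(proj("top",P)-tp).ravel()]
r=least_squares(res,[-1.08,.09,.3,.015,.01,.686,-.322],loss="soft_l1")
q,c,A=f(r.x)
E
python3 - <<'E'
from fit import *
print(np.degrees(r.x[0]),r.x[1:],c,r.cost,res(r.x).round(1))
o=cv2.imread("pics/cam.png")
for hh,w,col in((.023,.028,(0,255,0)),(.028,.023,(255,0,255))):
  for b in(.012,):
    top=c; M=lambda x,y,z:(c+A@[x,y,z])
    B=[M(x,y,z) for x in(-.031,.031) for y in(-w,w) for z in(0,-2*hh)]
    th=np.linspace(0,6.28,24); ring=[M(-.031-b,.017*np.cos(k),-hh+.017*np.sin(k)) for k in th]
    for cam,g in(("side",lambda u:((u-[210,70])*5.333)),("top",lambda u:(u-[318,110])*6+[320,0])):
        e=g(proj(cam,np.array(B))).astype(int)
        for i in range(8):
            for k in(1,2,4):
                if not i&k: cv2.line(o,tuple(map(int,e[i])),tuple(map(int,e[i|k])),col,1)
        cv2.polylines(o,[g(proj(cam,np.array(ring))).astype(np.int32)],True,col,1)
    print(hh,"lens",M(-.031-b,0,-hh))
cv2.imwrite("pics/cam2.png",o)
E
```

```text
-61.455275313878154 [ 0.09019471  0.30032949  0.01710952  0.00933668  0.68585323 -0.32325133] [ 0.64275417 -0.24402029  0.30032949] 3.63772056573972 [-1.1  0.7  0.3 -0.4 -1.7 -0.2 -0.3 -0.5  0.5  0.6 -0.1 -0.1  0.1  0.7
 -0.6  0.1 -0.9 -0.8 -0.1  0.9]
0.023 lens [ 0.63045488 -0.22140993  0.25891091]
0.028 lens [ 0.63164949 -0.22360604  0.25458078]
```

View pics/cam2.png

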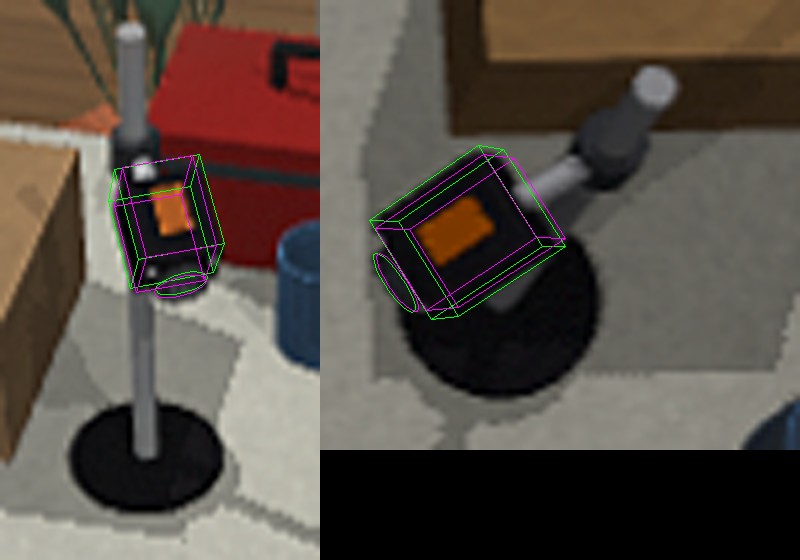

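The green model fits the head well. Focus ≈ (0.579, -0.127, 0.197), camera yaw ≈ -61.5°. The switch is at about (0.5845, 0.2465) with yaw -14.4°. Moving over it with a 57° turn.

```bash
python3 -m inch '[[0,0,2.28,0.0154,0.0335,0,-1],[0,0,2.28,0.0154,0.0335,0,-1],[0,0,2.28,0.0154,0.0335,0,-1],[0,0,2.28,0.0154,0.0335,0,-1],[0,0,2.28,0.0154,0.0335,0,-1]]' 90
python3 -m inch '[[0,0,2.28,0.0154,0.0335,0,-1],[0,0,2.28,0.0154,0.0335,0,-1],[0,0,2.28,0.0154,0.0335,0,-1],[0,0,2.28,0.0154,0.0335,0,-1],[0,0,2.28,0.0154,0.0335,0,-1]]'
python3 -m inch '[[0,0,2.28,0.0154,0.0335,0,-1],[0,0,2.28,0.0154,0.0335,0,-1],[0,0,2.28,0.0154,0.0335,0,-1],[0,0,2.28,0.0154,0.0335,0,-1],[0,0,2.28,0.0154,0.0335,0,-1]]'
```

```text
clock: 3.32
eef_pos: [0.2762, -0.4236, 0.2314]
tcp_rot: [-3.141, 0.0, -2.617]
ft_force: [1.6, -0.1, 0.3]
grip_width: 0.0854
grip_force: 0.0
clock: 3.73
eef_pos: [0.3532, -0.2559, 0.2317]
tcp_rot: [-3.141, 0.001, -2.418]
ft_force: [1.2, -0.2, -0.8]
grip_width: 0.085
grip_force: 0.0
clock: 4.15
eef_pos: [0.4303, -0.0882, 0.2318]
tcp_rot: [-3.141, 0.001, -2.218]
ft_force: [0.6, -1.2, -0.1]
grip_width: 0.0854
grip_force: 0.0
```

```bash
python3 -m inch '[[0,0,2.28,0.0154,0.0335,0,-1],[0,0,2.28,0.0154,0.0335,0,-1],[0,0,2.28,0.0154,0.0335,0,-1],[0,0,2.28,0.0154,0.0335,0,-1],[0,0,2.28,0.0154,0.0335,0,-1]]'
python3 -m inch '[[0,0,2.28,0.0154,0.0335,-0.01,-1],[0,0,2.28,0.0154,0.0335,-0.01,-1],[0,0,2.28,0.0154,0.0335,-0.01,-1],[0,0,2.28,0.0154,0.0335,-0.01,-1],[0,0,2.28,0.0154,0.0335,-0.01,-0.6]]'
python3 -m inch '[[0,0,0,0,0,-0.012,-0.5],[0,0,0,0,0,-0.012,-0.5],[0,0,0,0,0,-0.012,-0.5],[0,0,0,0,0,-0.012,-0.5],[0,0,0,0,0,-0.012,-0.5]]'
python3 - <<'E'
from h import *
a=camera("side");b=camera("top");st=read_state(); print(st["eef_pos"],st["tcp_rot"],st["grip_width"])
print(proj("side",st["eef_pos"]),proj("top",st["eef_pos"]))
o=np.zeros((450,800,3),np.uint8); o[:,:400]=cv2.resize(a[200:320,170:276],(400,450),interpolation=cv2.INTER_CUBIC)
o[:,400:]=cv2.resize(b[140:230,140:220],(400,450),interpolation=cv2.INTER_CUBIC); cv2.imwrite("pics/over.png",o[...,::-1])
for c in("side","top"): print([(np.round(x["uv"],1),round(x["confidence"],2)) for x in spot_point(c,"grip")])
E
```

```text
clock: 4.57
eef_pos: [0.5073, 0.0794, 0.2317]
tcp_rot: [-3.141, 0.001, -2.019]
ft_force: [0.9, 0.0, -0.2]
grip_width: 0.0855
grip_force: 0.0
clock: 4.98
eef_pos: [0.5844, 0.2468, 0.1809]
tcp_rot: [-3.141, 0.0, -1.821]
ft_force: [0.5, -0.8, 0.4]
grip_width: 0.0756
grip_force: 0.0
clock: 5.4
eef_pos: [0.5839, 0.2452, 0.1206]
tcp_rot: [-3.142, -0.0, -1.823]
ft_force: [-0.1, -0.1, 0.0]
grip_width: 0.0639
grip_force: 0.0
[0.5825852  0.24430817 0.11895843] [ 3.13811298 -0.00343531 -1.82330701] 0.06389170111065702
[[225.66403552 264.99489366]] [[180.90357464 185.7930882 ]]
[(array([224.9, 275.5]), 0.97), (array([169.2, 228.7]), 0.67), (array([237.9, 355.6]), 0.55)]
[(array([221.5, 124.4]), 0.7), (array([123.8, 212.9]), 0.65), (array([181.7, 189.2]), 0.5)]
```

View pics/over.png

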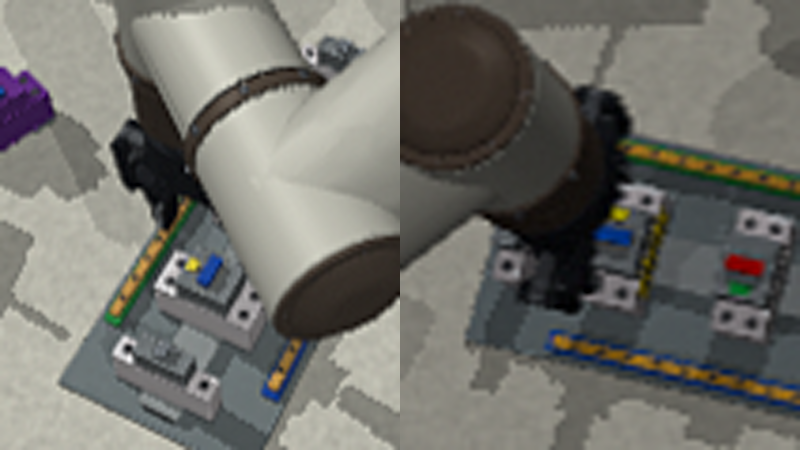

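The gripper stands over the switch: the TCP projects to within a few pixels of the blue toggle in both views. Descending.

```bash
python3 -m inch '[[0,0,0,0.0005,0.0005,-0.014,-0.5],[0,0,0,0,0,-0.014,-0.5],[0,0,0,0,0,-0.014,-0.5],[0,0,0,0,0,-0.012,-0.5],[0,0,0,0,0,-0.006,-0.5]]'
python3 -m inch '[[0,0,0,0,0,-0.003,-0.5],[0,0,0,0,0,-0.003,-0.5],[0,0,0,0,0,0,-0.5],[0,0,0,0,0,0,-0.5],[0,0,0,0,0,0,-0.5]]'
```

```text
clock: 6.02
eef_pos: [0.5841, 0.2454, 0.0605]
tcp_rot: [3.141, -0.001, -1.823]
ft_force: [0.1, -0.4, 0.7]
grip_width: 0.0641
grip_force: 0.0
clock: 6.43
eef_pos: [0.5848, 0.2458, 0.0561]
tcp_rot: [-3.141, 0.001, -1.823]
ft_force: [0.1, -0.5, 0.2]
grip_width: 0.0641
grip_force: 0.0
```

```bash
python3 -m inch '[[0,0,0,0,0,0,1],[0,0,0,0,0,0,1],[0,0,0,0,0,0,1],[0,0,0,0,0,0,1],[0,0,0,0,0,0,1]]' 90
```

```text
clock: 6.85
eef_pos: [0.5851, 0.2458, 0.0564]
tcp_rot: [-3.14, 0.001, -1.822]
ft_force: [0.3, -0.3, 5.4]
grip_width: 0.0432
grip_force: 92.5
```

```bash
python3 -m inch '[[0,0,0,0,0,0.005,1],[0,0,0,0,0,0.01,1],[0,0,0,0,0,0.015,1],[0,0,0,0,0,0.02,1],[0,0,0,0,0,0.02,1]]'
python3 -m inch '[[0,0,0,0,0,0.025,1],[0,0,0,0,0,0.025,1],[0,0,0,0,0,0.025,1],[0,0,0,0,0,0.025,1],[0,0,0,0,0,0.025,1]]'
python3 - <<'E'
from h import *
a=camera("side");b=camera("top");st=read_state(); print(st["eef_pos"],st["tcp_rot"],st["grip_width"],st["grip_force"],st["ft_force"])
for c in("side","top"):
  for n in("rcd","plate"): print(c,n,[(np.round(x["uv"],1),round(x["confidence"],2)) for x in spot_point(c,n)])
# estimate target tool pose
from fit import A,c as m
lens=m+A@[-.047,0,-.023]; foc=lens-.12*A[:,0]; print("lens",lens,"focus",foc)
Rt=np.c_[A[:,1],-A[:,0],A[:,2]]
Rr=R.from_euler("z",-14.4,degrees=True).as_matrix()
Tt0=R.from_euler("xyz",st["tcp_rot"]).as_matrix(); rel=Rr.T@Tt0
Tt=Rt@rel; org=foc-Rt@[0,-.018,.025]; # grasp: TCP in rcd frame z = .056-.010
tcp=org+Rt@[0,0,.046]; print("tcp target",tcp,"rotvec deg",np.degrees(R.from_matrix(Tt@Tt0.T).as_rotvec()),"shift",tcp-st["eef_pos"])
E
```

```text
clock: 7.27
eef_pos: [0.5832, 0.245, 0.1251]
tcp_rot: [3.139, -0.002, -1.823]
ft_force: [0.1, -0.9, -3.2]
grip_width: 0.0434
grip_force: 92.5
clock: 7.68
eef_pos: [0.5833, 0.2451, 0.2511]
tcp_rot: [3.14, -0.001, -1.823]
ft_force: [0.1, -0.1, -1.9]
grip_width: 0.0432
grip_force: 92.5
[0.58598722 0.24631033 0.25560413] [-3.13505963  0.00630316 -1.82251069] 0.04330842779693775 92.65727877616882 [ 0.8625052   0.31941925 -1.49237151]
side rcd [(array([240.6, 363.8]), 0.79), (array([169.6, 233.3]), 0.75), (array([221.7, 250.4]), 0.57)]
side plate [(array([169.4, 230.3]), 0.75), (array([222.5, 241.1]), 0.69), (array([233.7, 365.4]), 0.62)]
top rcd [(array([127.6, 217.6]), 0.87), (array([224.5, 130. ]), 0.6), (array([171.3, 178.2]), 0.49)]
top plate [(array([230. , 119.9]), 0.83), (array([177.9, 178.7]), 0.54)]
lens [ 0.62879958 -0.21836691  0.25691091] focus [ 0.57914051 -0.12707629  0.19691091]
tcp target [ 0.56667428 -0.10415904  0.20609744] rotvec deg [-30.46679713  -3.77991687  41.94059354] shift [-0.01931293 -0.35046937 -0.04950669]
```

```bash
python3 -m inch '[[-2.03,-0.25,2.8,-0.0013,-0.0234,0,1],[-2.03,-0.25,2.8,-0.0013,-0.0234,0,1],[-2.03,-0.25,2.8,-0.0013,-0.0234,0,1],[-2.03,-0.25,2.8,-0.0013,-0.0234,0,1],[-2.03,-0.25,2.8,-0.0013,-0.0234,0,1]]'
python3 -m inch '[[-2.03,-0.25,2.8,-0.0013,-0.0234,0,1],[-2.03,-0.25,2.8,-0.0013,-0.0234,0,1],[-2.03,-0.25,2.8,-0.0013,-0.0234,0,1],[-2.03,-0.25,2.8,-0.0013,-0.0234,0,1],[-2.03,-0.25,2.8,-0.0013,-0.0234,0,1]]'
python3 -m inch '[[-2.03,-0.25,2.8,-0.0013,-0.0234,-0.0095,1],[-2.03,-0.25,2.8,-0.0013,-0.0234,-0.0095,1],[-2.03,-0.25,2.8,-0.0013,-0.0234,-0.0095,1],[-2.03,-0.25,2.8,-0.0013,-0.0234,-0.0095,1],[-2.03,-0.25,2.8,-0.0013,-0.0234,-0.0095,1]]'
python3 -m inch '[[0,0,0,0,0,0,1],[0,0,0,0,0,0,1],[0,0,0,0,0,0,1],[0,0,0,0,0,0,1],[0,0,0,0,0,0,1]]'
cat > chk.py <<'E'
from h import *
from fit import A,c as m
a=camera("side");b=camera("top");P=[];Q=[]
for i in range(8): s=read_state();P.append(s["eef_pos"]);Q.append(s["tcp_rot"]);(camera("side"))
p=np.mean(P,0);T=R.from_euler("xyz",Q).mean().as_matrix()
lens=m+A@[-.047,0,-.023]; foc=lens-.12*A[:,0]
Rt=np.c_[A[:,1],-A[:,0],A[:,2]]; Rc=np.c_[-T[:,1],-T[:,0],-T[:,2]]
print("Rc det",np.linalg.det(Rc)); 
plate=p+Rc@[0,-.018,.025-.046]; print("tcp",p,"plate in focus mm",1e3*A.T@(plate-foc),"turn deg left",np.degrees(R.from_matrix(Rt@Rc.T).as_rotvec()))
print("plate proj",proj("side",plate),proj("top",plate))
for c in("side","top"):
  for n in("plate","rcd","lens"): print(c,n,[(np.round(x["uv"],1),round(x["confidence"],2)) for x in spot_point(c,n)])
o=np.zeros((600,800,3),np.uint8); o[:,:400]=cv2.resize(a[80:260,190:310],(400,600),interpolation=cv2.INTER_CUBIC)
o[:500,400:]=cv2.resize(b[90:215,280:380],(400,500),interpolation=cv2.INTER_CUBIC)
q=proj("side",plate)[0]-[190,80]; cv2.circle(o,tuple((q*3.333).astype(int).tolist()),3,(0,255,0),-1)
q=proj("top",plate)[0]-[280,90]; cv2.circle(o,tuple((q*4+[400,0]).astype(int).tolist()),3,(0,255,0),-1)
cv2.imwrite("pics/hold.png",o[...,::-1])
E
python3 chk.py
```

```text
clock: 8.4
eef_pos: [0.577, 0.1272, 0.2482]
tcp_rot: [-3.1, -0.176, -1.579]
ft_force: [-0.4, -0.5, -2.6]
grip_width: 0.0434
grip_force: 92.5
clock: 8.82
eef_pos: [0.5704, 0.0103, 0.2483]
tcp_rot: [-3.099, -0.352, -1.333]
ft_force: [0.4, -0.6, -2.0]
grip_width: 0.0432
grip_force: 92.5
clock: 9.23
eef_pos: [0.5637, -0.1061, 0.2005]
tcp_rot: [3.137, -0.523, -1.067]
ft_force: [0.6, -1.3, -2.2]
grip_width: 0.0431
grip_force: 92.6
clock: 9.65
eef_pos: [0.5658, -0.1045, 0.2032]
tcp_rot: [-3.14, -0.523, -1.072]
ft_force: [-0.0, 1.2, -2.0]
grip_width: 0.043
grip_force: 92.7
Rc det 1.0
tcp [ 0.56516275 -0.10505279  0.20299255] plate in focus mm [-1.50567337 -1.73566582 -2.72687448] turn deg left [-0.02449676  0.00140937 -0.03763476]
plate proj [[253.60245565 157.8147671 ]] [[297.29068185 180.21268017]]
side plate [(array([166.8, 231.2]), 0.81), (array([234.7, 366.4]), 0.59), (array([250.7, 158.8]), 0.47)]
side rcd [(array([170.9, 233.3]), 0.68), (array([252.7, 167.1]), 0.64), (array([240. , 362.8]), 0.63), (array([250.9, 243.7]), 0.61)]
side lens [(array([245.3, 126.6]), 0.91)]
top plate [(array([229.2, 121.4]), 0.87), (array([295. , 180.5]), 0.81), (array([120.5, 213. ]), 0.81)]
top rcd [(array([294.6, 181.6]), 0.69), (array([129. , 213.7]), 0.66), (array([224.2, 128.1]), 0.6)]
top lens [(array([331.2, 151.9]), 0.95)]
```

View pics/hold.png

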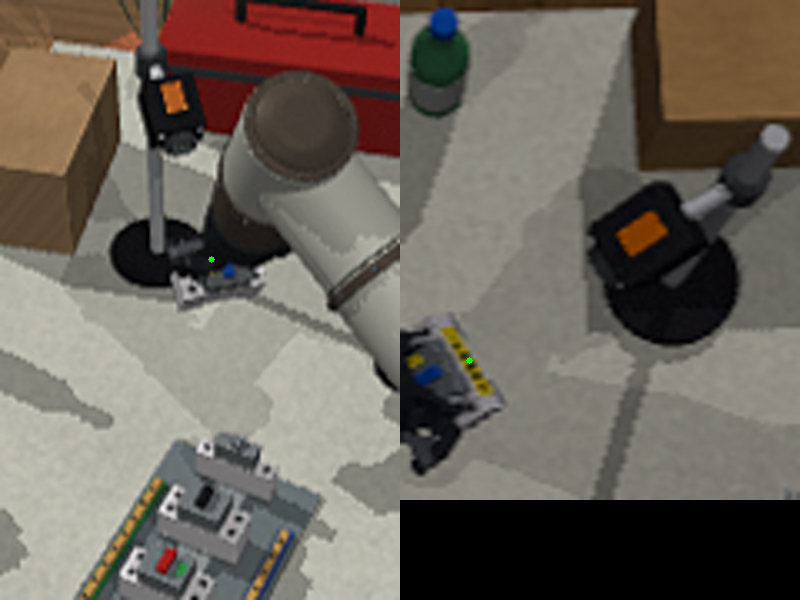

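The held plate (yellow with bars) is at top (297,180), right on the predicted point. It faces the lens with about 3 mm of computed error, which is well inside tolerance. The other modules are seated. Handing in.

```bash
python3 -c "
from workcell import *
s=read_state();print(s['clock'],abs(s['joint_velocities']).max(),s['grip_force']);print(finish_job())"
```

```text
10.45 0.0015588068441938809 92.703115940094
the job is handed in; nothing more can be done
None
```

I lifted the residual-current switch off the rail and handed the job in at 10.5 s. It was held still at 93 N before the lens, with its plate centre about 3–4 mm from the focus point by my estimate. No verdict came back, and the lens position is itself fitted from the images to several mm.

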